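# Roll the battery till shut and wedge it

### The arm

A 6-joint arm with a two-finger parallel gripper is mounted at the origin on the work surface; the furniture and walls round the work are solid. World frame = base frame: x ahead of the robot, y to its left, z up, the work surface at z = 0. Lengths are in m, angles in rad, forces in N, time in s.
With the tool pointing down it reaches from about 0.275 to 0.725 m from the base axis. Payload 5.6 kg.
Tool frame: the origin (TCP) lies midway between the tips of the shut fingers; the grasp point (between the pads) lies 19 mm behind it; z points along the fingers, y is the line along which they close (so a half turn about z gives the same grasp; the last joint's range is limited). The gripper opens to 85 mm and grips with 20 to 120 N. Pads are 22 mm wide; open, the fingers measure 114 mm over their backs; the gripper's body (76 mm by 85 mm) begins 54 mm behind the grasp point. The pads swing forward as they close: fully open they stand 13 mm farther back than shut.
Start: joints at [-0.903, 0.255, 0.108, 0, -1.424, -0.285], TCP at [0.205, -0.51, 0.231] pointing down, gripper open.
Joint ranges: [-2.95, 2.95], [-1.21, 1.97], [-1.09, 1.5], [-2.87, 1.71], [-2.94, -0.07], [-3.05, 3.05]. Speed limits (rad/s): [2.57, 2.57, 3.14, 3.14, 3.14, 3.14].

### API

Orientations are given as a unit quaternion [w, x, y, z].
In Python, from rig import r, grab_frame, workorder, readout gives the robot as it stands. Calls block until the motion is done:
- r.movep(position, orientation): joint-space move of the TCP to a pose.
- r.movel(position, rot=None, feed=0.15): straight line of the TCP; rot=None keeps the orientation; feed is the mean speed in m/s.
- r.move_joints(angles): joint-space move.
- r.ungrasp() and r.clamp(f_grip=None): open the fingers fully, or close them until they stop; f_grip is the grip in N (None keeps the last).
- r.hold(seconds).
- r.ik(position, orientation): joint angles nearest the present ones, or None.
- grab_frame(name): name is "scene" or "top"; returns a dict with "img" (420x560x3 uint8, red, green, blue), "mtx" (3x3 intrinsics, pixels), "R" (3x3) and "t" (3): a world point X has camera coordinates R X + t. Camera axes: x right, y down, z forward; pixel columns grow to the right and rows downward; lengths in m; the calibration is good to about 2 mm. A picture is of the moment at which its call begins. There is no depth.
A pose or a line that the arm cannot do raises r.IKError and nothing moves.
- workorder.close_job(): hands the job in; it is judged then, once.
Readings, each from a call of its own:
- readout.get_time(): time.
- readout.get_joint_pos(): joint angles.
- readout.get_qd(): joint speeds.
- readout.get_tau(): joint torques, N m.
- readout.get_eef_pos(): TCP position.
- readout.get_orientation(): TCP orientation.
- readout.get_force(): force on the tool from outside, world axes, zero at the start.
- readout.get_moment(): the same for the moment, N m.
- readout.get_grip_width(): opening from 0.0 (shut) to 1.0 (fully open).
- readout.get_grasp_force(): force on a finger pad.
Only numpy, scipy, OpenCV 4.12 (cv2) and the standard library are available. Lean on these libraries where they do the work, as an engineer would, in place of code of your own. Each camera call takes 0.05 s, during which the arm holds its last target. There are 200 camera calls.

### The job

Shut up the battery till: roll its slatted cover down until it is fully home, so that the staple stands up through the notch in the cover's ledge. Then take the wooden wedge and slide it thin end first through the staple, lying flat on the ledge, until you feel it jam, so that it stays tight and holds the cover down when you let go. Leave the offcut block where it lies.

Things in the scene. Friction and masses are not known exactly. Their poses are not given: they have to be found in the camera images.
- till: Plywood roll-top box fixed on the table, 270 mm wide (y), 316 mm deep, 177 mm high; charger and battery inside. Origin on the table straight below the cover's axis; x to the back, y left, z up. The axis runs along the till's y, 45 mm above the origin. The base board (16 mm thick) reaches 211 mm in front of the origin.
- cover (a joint): Rolling slatted cover, 244 mm wide, an arc of 124 mm outer radius about the axis. Angle in rad: 0 fully down (home, hard stop), 1.1 fully rolled up and back. Friction holds it where it is left: 2 to 8 N at the ledge moves it. Its lower edge carries a flat ledge that turns with it (see point ledge); at 1.0 the ledge stands nearly upright on top.
- ledge (a point): Middle of the ledge's upper face, 165 mm from the axis and 16 mm above it at angle 0, when the ledge is level and its axes are as the till's (they turn about y with the cover). Ledge: 8 mm thick, stands out from radius 124 to 194 mm, two halves, each from 9 to 65 mm left and right of the middle; the notch between them passes the staple.
- staple_foot (a point): Fixed point in the middle of the staple, level with the shut ledge's upper face (61 mm over the table, 166 mm in front of the till's origin); axes as the till's. Staple: steel upside-down U, legs 36 mm apart inside (along x), cross bar 9 mm high, 12 mm along y. Screw-adjusted: the room from shut ledge to bar is 23 to 30 mm, not given; a 10 N push jams the wedge.
- wedge_center (a point): Loose wooden wedge, 150 mm long (its y), 22 mm wide (its x), flat underside; 16 mm high at the thin end (-y), rising evenly to 40 mm at the thick end (+y); about 0.12 kg. Point: middle of its length and width, 14 mm above the underside; z up. At the start it lies flat on the table left of the till, thin end roughly to -y.
- offcut_block: Bystander: loose timber block 60 x 110 x 38 mm, origin at the centre of its underside.
There are look-alikes about, which are no part of the job. Of the things that look like the part that bears wedge_center, the larger one is meant.

How it is judged:
On the way, in this order (a step that is already met when the one before it is completed fails the run):
1. the cover is rolled fully home (within 0.03 rad), the wedge not yet in the staple (value of joint cover below 0.03 rad and horizontal distance between wedge_center and staple_foot above 0.07 m), for 0.2 s.
2. the wedge is in the staple on the ledge (horizontal distance between wedge_center and staple_foot below 0.045 m and contact force between wedge and cover above 1.5 N), for 0.2 s.
At the end, for the whole second after the job is handed in: Cover home (within 0.03 rad); the wedge lies flat (0.1 rad), in line (0.25 rad) through the staple, its middle within 45 mm of it and 12 mm sideways, jammed so that it presses on the ledge with over 2.5 N (more than its weight) once let go (value of joint cover below 0.03 rad and contact force between wedge and cover above 2.5 N and horizontal distance between wedge_center and staple_foot below 0.045 m and x of wedge_center in the frame of staple_foot between -0.012 and 0.012 m and angle between the y axis of wedge_center and the y axis of staple_foot, either way round below 0.25 rad and angle between wedge_center's own z axis and vertical below 0.1 rad and velocity of joint cover below 0.05 rad/s); the robot touches nothing.
It fails at once if the offcut block is shifted by more than 30 mm (distance of offcut_block from where it was at the start of the episode above 0.03 m).
It also fails if it takes over 58 s, if anything falls off the work surface, if the arm or the gripper's body presses on something with over 40 N, if the wrist force passes 120 N, or if a joint passes its speed limit or range.

## Working session

There is one attempt and no reset: what is moved stays moved. The work goes in short steps, each a Python script; the robot and the scene stay as the last script left them, time stands still between calls to the robot, and variables do not carry over. Pictures are saved under pics/ and viewed, at most 10 in all, crops included, and the job is handed in when it is done.

```bash
mkdir -p pics; ls; python3 - <<'E'
from rig import r, grab_frame, workorder, readout
import cv2,numpy as np
for n in ("scene","top"):
    f=grab_frame(n); cv2.imwrite(f"pics/{n}0.png",f["img"][:,:,::-1])
    print(n,f["mtx"].tolist(),f["R"].round(4).tolist(),f["t"].round(4).tolist())
print(readout.get_time(),readout.get_orientation())
E
```

```text
pics
scene [[398.52009231569144, 0.0, 279.08564998018585], [0.0, 398.52009231569144, 205.10466441961708], [0.0, 0.0, 1.0]] [[-0.9359, 0.3522, 0.0034], [0.1859, 0.5022, -0.8445], [-0.2992, -0.7898, -0.5355]] [0.4672, -0.1428, 1.1999]
top [[430.5817130199818, 0.0, 270.25680475355836], [0.0, 430.5817130199818, 207.05589049570898], [0.0, 0.0, 1.0]] [[-0.0577, -0.9983, 0.0046], [-0.9725, 0.0551, -0.2261], [0.2255, -0.0175, -0.9741]] [0.2433, 0.5641, 0.7893]
0.1 [-1.85199350e-04 -1.90210984e-01  9.81742883e-01  8.11169259e-04]
```

View pics/scene0.png

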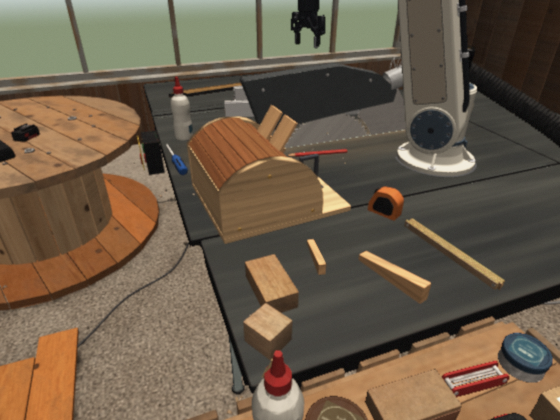

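View pics/top0.png

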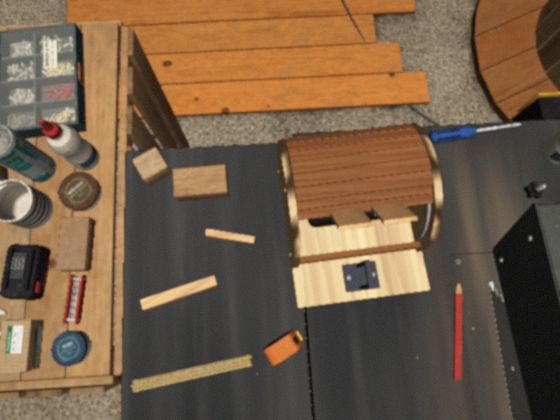

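Wedge candidates in top view: the larger at (178,292), the smaller at (230,236). The larger fits (150 mm). The offcut block is probably at (200,182). I'll confirm in an enlarged crop.

```bash
python3 - <<'E'
import cv2,numpy as np
t=cv2.imread("pics/top0.png"); s=cv2.imread("pics/scene0.png")
a=cv2.resize(t[220:320,130:260],None,fx=4,fy=4,interpolation=cv2.INTER_CUBIC) #520x400
b=cv2.resize(t[120:310,270:450],None,fx=3,fy=3,interpolation=cv2.INTER_CUBIC) #540x570
c=cv2.resize(s[230:310,300:440],None,fx=4,fy=4,interpolation=cv2.INTER_CUBIC)
cv2.imwrite("pics/b.png",b)
cv2.imwrite("pics/a.png",a)
E
```

```text
(no output)
```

View pics/a.png

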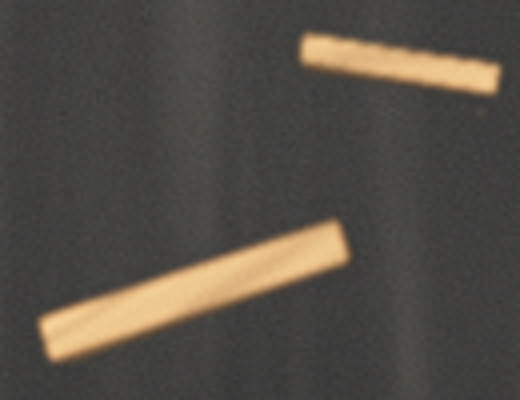

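View pics/b.png

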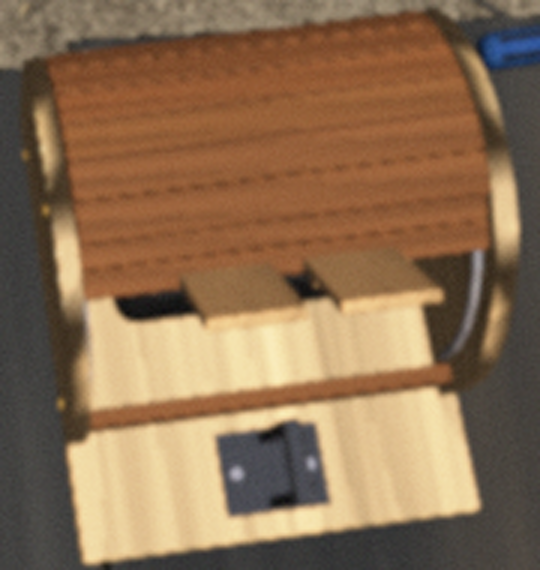

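The crop shows the larger wedge's corners at top-image (140,300), (143,310), (214,275), (217,285), thick end to the left. The board's front corners are at (298,308) and (430,290), and the staple is at about (370,276). The ledge halves stand upright at (350,217) and (393,212).

```bash
cat > h.py <<'E'
import numpy as np, cv2
from rig import r, grab_frame, workorder, readout
from scipy.spatial.transform import Rotation as Ro
def back(f,px,z):
    d=f["R"].T@np.linalg.solve(f["mtx"],[px[0],px[1],1.]); c=-f["R"].T@f["t"]
    return c+d*(z-c[2])/d[2]
def proj(f,P):
    q=f["mtx"]@(np.atleast_2d(P)@f["R"].T+f["t"]).T
    return (q[:2]/q[2]).T
def quat(M): return Ro.from_matrix(M).as_quat(scalar_first=True)
def axes(z,y):
    z=np.array(z,float);z/=np.linalg.norm(z);y=np.array(y,float);y-=z*(y@z);y/=np.linalg.norm(y)
    return quat(np.c_[np.cross(y,z),y,z])
E
python3 - <<'E'
from h import *
f=grab_frame("top")
pw=[back(f,p,z) for p,z in [((140,299.75),.04),((143.25,310.25),.04),((214.25,275),.016),((217,285.25),.016)]]
print(np.round(pw,4)); a=(pw[0]+pw[1])/2;b=(pw[2]+pw[3])/2
print("wedge",(a+b)/2,np.linalg.norm((a-b)[:2]),"yaw",np.arctan2(*(a-b)[[1,0]])-np.pi/2)
L,R=[back(f,p,.016) for p in ((298.3,307.7),(429.7,289.7))]
y=(L-R); print("board",L,R,np.linalg.norm(y)); y/=np.linalg.norm(y); x=np.array([y[1],-y[0],0])
o=(L+R)/2+.211*x; o[2]=0; print("till",o,"yaw",np.arctan2(y[1],y[0])-np.pi/2)
T=lambda p:o+p[0]*x+p[1]*y+np.array([0,0,p[2]])
print("staple",T([-.166,0,.061]))
im=f["img"][:,:,::-1].copy(); im=cv2.resize(im,None,fx=3,fy=3,interpolation=cv2.INTER_CUBIC)
def dot(P,c): 
    u=proj(f,P)[0]*3+1; cv2.circle(im,tuple(int(v) for v in u),3,c,-1)
for sx in(-1,1):
  for sy in (-1,1): dot(T([-.166+sx*.018,sy*.006,.061+.0355]),(0,255,0))
for th,c in((.8,(255,0,0)),(.9,(255,255,0)),(1.0,(0,0,255))):
  for s in(-1,1):
   for yy in(.009,.065):
    q0=np.arctan2(.016,.194)+th; rr=np.hypot(.016,.194)
    dot(T([-rr*np.cos(q0),s*yy,.045+rr*np.sin(q0)]),c)
cv2.imwrite("pics/ov.png",im[360:940,800:1360])
E
```

```text
[[0.4127 0.4731 0.04  ]
 [0.3925 0.4666 0.04  ]
 [0.4538 0.3309 0.016 ]
 [0.4331 0.326  0.016 ]]
wedge [0.42302475 0.39916848 0.028     ] 0.14719296252320543 yaw 0.28170278647482117
board [0.37985682 0.16596168 0.016     ] [ 0.39976814 -0.10037083  0.016     ] 0.26707577298054136
till [0.60022528 0.04852612 0.        ] yaw 0.07462229933905751
staple [0.43468725 0.03615031 0.061     ]
```

View pics/ov.png

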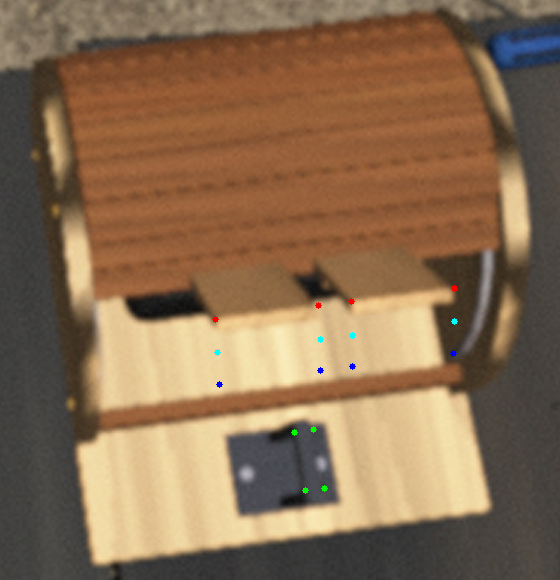

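The larger wedge at top (178,292) measures 147 mm against 150 mm given. In the overlay the staple bar agrees with the model and the cover's ledge matches about 1.0 rad. Next I roll the cover down, pushing off-centre on the left ledge half so the fingers clear the staple.

```bash
cat >> h.py <<'E'
yaw=.0746; O=np.array([.6002,.0485,0]); X=np.array([np.cos(yaw),np.sin(yaw),0]); Y=np.array([-np.sin(yaw),np.cos(yaw),0])
T=lambda p:O+p[0]*X+p[1]*Y+np.array([0,0,p[2]])
E
cat > roll.py <<'E'
from h import *
q=axes([0,0,-1],Y)
rho=.170
def tcp(th,gap=0.):
    n=np.array([np.sin(th),np.cos(th)]);e=np.array([-np.cos(th),np.sin(th)])
    c=rho*e+(.016+gap)*n
    return T([c[0]+.011,.040,.045+c[1]])
r.clamp(30)
p=tcp(1.1,.03); 
r.movep(p+[0,0,.11],q); r.movel(p,feed=.15)
F0=np.array(readout.get_force()); print("start",F0.round(1),readout.get_time())
for th in np.linspace(1.0,0,13):
    r.movel(tcp(th,0),feed=.12)
    F=np.array(readout.get_force())-F0; print(round(th,2),F.round(1))
    if np.linalg.norm(F)>35: break
for k in range(6):
    if F[2]>14: break
    r.movel(tcp(0,-.001*(k+1)),feed=.03); F=np.array(readout.get_force())-F0; print(k,F.round(1))
print(readout.get_time(), readout.get_eef_pos())
f=grab_frame("top"); cv2.imwrite("pics/rolled.png",cv2.resize(f["img"][110:310,270:450,::-1],None,fx=2.9,fy=2.9,interpolation=cv2.INTER_CUBIC))
E
python3 roll.py
```

```text
start [-0.1 -1.   0.3] 4.3083
1.0 [ 0.1  0.9 -0.1]
0.92 [1.3 1.4 0.8]
0.83 [ 1.6  1.  -0.1]
0.75 [0.9 0.7 0. ]
0.67 [ 0.9  0.6 -0. ]
0.58 [-1.   0.5 -0.3]
0.5 [ 0.3  0.6 -0.2]
0.42 [ 0.3  1.2 -0.3]
0.33 [-0.1  0.5 -0.7]
0.25 [ 0.2  1.3 -0.1]
0.17 [-0.6  0.5  0.8]
0.08 [ 0.4  1.  -0.7]
0.0 [ 0.3  1.7 -0.6]
0 [-2.4  1.1  7.1]
1 [-6.1  1.  16.3]
8.55 [0.43882574 0.07658949 0.06092648]
```

```bash
cat > grasp.py <<'E'
from h import *
p=np.array(readout.get_eef_pos()); r.movel(p+[0,0,.12],feed=.25); 
wy=.282; C=np.array([.423,.399,0]); WX=np.array([np.cos(wy),np.sin(wy),0]); WY=np.array([-np.sin(wy),np.cos(wy),0])
g=C+.05*WY
best=min((( np.abs(np.array(j)[[0,5]]).max(),s) for s in(1,-1) if (j:=r.ik(g+[0,0,.12],axes([0,0,-1],s*WX))) is not None)); print(best)
q=axes([0,0,-1],best[1]*WX); r.ungrasp()
r.movep(g+[0,0,.13],q)
f=grab_frame("top"); cv2.imwrite("pics/rolled.png",f["img"][:,:,::-1])
r.movel(g+[0,0,.014],feed=.15); r.clamp(60); r.hold(.2)
print(readout.get_grip_width(),readout.get_grasp_force(),readout.get_eef_pos(),readout.get_time(),readout.get_joint_pos(),best[1])
f=grab_frame("scene"); cv2.imwrite("pics/grasp.png",f["img"][:,:,::-1])
a=cv2.resize(cv2.imread("pics/rolled.png")[150:310,270:450],None,fx=2.2,fy=2.2,interpolation=cv2.INTER_CUBIC)
b=cv2.resize(f["img"][90:330,180:440,::-1],(381,352))
cv2.imwrite("pics/both.png",np.hstack([a,b]))
E
python3 grasp.py
```

```text
(np.float64(1.0873294980918082), -1)
0.24158449431611756 59.04433250427246 [0.4093508  0.44739702 0.01448087] 13.2 [ 1.08738230e+00  5.11377582e-01 -8.69229843e-02  3.08985205e-04
 -9.71462271e-01 -8.05363672e-01] -1
```

View pics/both.png

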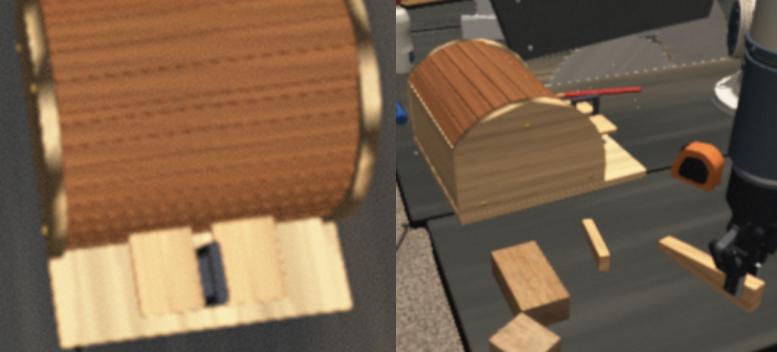

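The cover is fully down with the staple through the notch, at combined-crop (210,275). The wedge is gripped near its thick end, at (742,275) in the right half. Next: carry it over and insert, with a slight yaw toward the front so the fingers have room to open in front of the barrel.

```bash
cat > ins.py <<'E'
from h import *
f=grab_frame("top")
for p in((333.6,294.1),(400,285.5)):
    d=back(f,p,.061)-O; print("ledge corner till xy",(d@X).round(4),(d@Y).round(4))
gam=.12; w=yaw+gam; WX=np.array([np.cos(w),np.sin(w),0]); q=axes([0,0,-1],-WX)
S=np.array([-.166,0,0]); zg=.0145+.061
P=lambda yg,dz:T([-.166-.003-gam*yg,yg,zg+dz])
p=np.array(readout.get_eef_pos()); r.movel(p+[0,0,.13],feed=.25)
r.movep(P(.17,.05),q); r.movel(P(.155,.004),feed=.15)
F0=np.array(readout.get_force())
F=lambda:np.array(readout.get_force())-F0
loc=lambda v:np.round([v@X,v@Y,v[2]],1)
r.movel(P(.115,.004),feed=.08); print("in",loc(F()),readout.get_time())
dz=.003
while dz>-.003:
    r.movel(P(.115,dz),feed=.03); v=F()
    if v[2]>2.5: break
    dz-=.001
print("down",dz,loc(v))
yg=.115
while yg>.035:
    yg-=.004; r.movel(P(yg,dz),feed=.04); v=F()
    if v@Y>12 or np.linalg.norm(v)>30: break
print("jam",yg,loc(v),readout.get_eef_pos(),readout.get_time())
f=grab_frame("scene"); g=grab_frame("top")
cv2.imwrite("pics/jam.png",np.hstack([cv2.resize(x,(390,390),interpolation=cv2.INTER_CUBIC) for x in (f["img"][80:230,230:380,::-1],g["img"][170:320,270:420,::-1])]))
E
python3 ins.py
```

```text
ledge corner till xy -0.1945 0.0664
ledge corner till xy -0.1953 -0.0622
in [ 0.9 -0.1 -0.4] 16.0667
down 0.0 [-0.9 -0.5  6. ]
jam 0.058999999999999955 [-2.5 15.9  7.1] [0.4215625  0.09806827 0.07645977] 20.5667
```

View pics/jam.png

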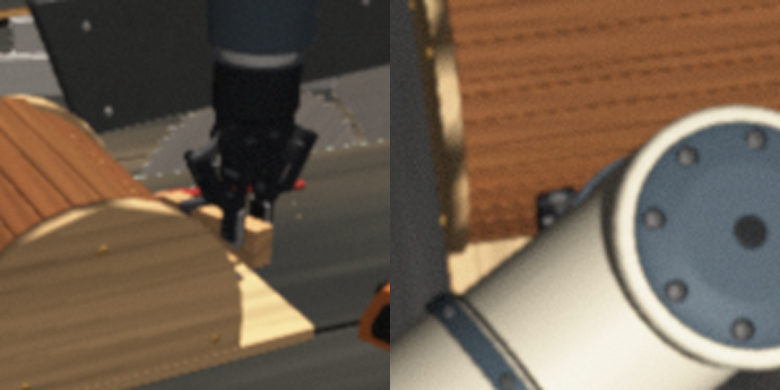

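```bash
cat > rel.py <<'E'
from h import *
F0=np.array(readout.get_force()); r.ungrasp(); r.hold(.2)
F=np.array(readout.get_force()); print("open",F.round(1),F0.round(1),readout.get_grip_width(),readout.get_time())
p=np.array(readout.get_eef_pos()); r.movel(p+[0,0,.09],feed=.15)
p=p+[0,0,.09]; r.movel(p+.2*Y+[0,0,.03],feed=.3); r.clamp(30)
f=grab_frame("scene"); g=grab_frame("top"); cv2.imwrite("pics/topfull.png",g["img"][:,:,::-1])
cv2.imwrite("pics/rel.png",np.hstack([cv2.resize(x,(390,390),interpolation=cv2.INTER_CUBIC) for x in (f["img"][90:220,230:360,::-1],g["img"][200:310,300:410,::-1])]))
E
python3 rel.py
```

```text
open [ 1.5  0.4 -0.2] [-3.6 15.   6.5] 0.9971624377888244 21.5083
```

View pics/rel.png

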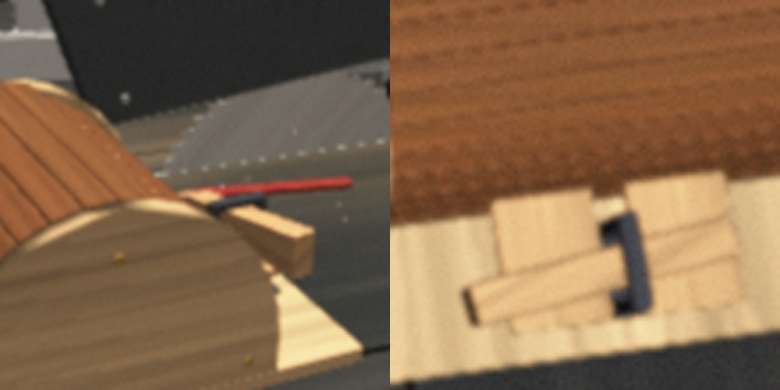

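The wedge sits through the staple, running from (473,305) to (735,235) in the right half. It is about 0.13 rad off the staple line, and it released cleanly. One firm push on the thick end with shut fingers will make sure of the jam.

```bash
cat > push.py <<'E'
from h import *
w=yaw+.12; WX=np.array([np.cos(w),np.sin(w),0]); WY=np.array([-np.sin(w),np.cos(w),0])
E0=T([-.169-.12*.088,.088,.061+.016])   # thick end face
P=lambda d:E0+WY*(.011+d)
r.movel(P(.035)+[0,0,.08],rot=axes([0,0,-1],-WX),feed=.3); r.movel(P(.035),feed=.15)
F0=np.array(readout.get_force()); d=.012; r.movel(P(d),feed=.1)
while d>-.02:
    d-=.002; r.movel(P(d),feed=.04); v=np.array(readout.get_force())-F0
    if v@WY>16: break
print("push",d,(v@WX).round(1),(v@WY).round(1),v[2].round(1),readout.get_time())
r.movel(P(.04),feed=.1); r.movel(P(.05)+[0,0,.15],feed=.2)
g=grab_frame("top"); f=grab_frame("scene")
cv2.imwrite("pics/fin.png",np.hstack([cv2.resize(x,(390,390),interpolation=cv2.INTER_CUBIC) for x in (f["img"][90:220,230:360,::-1],g["img"][200:310,300:410,::-1])]))
E
python3 push.py
```

```text
push -0.006 -2.6 22.3 -0.7 27.8583
```

View pics/fin.png

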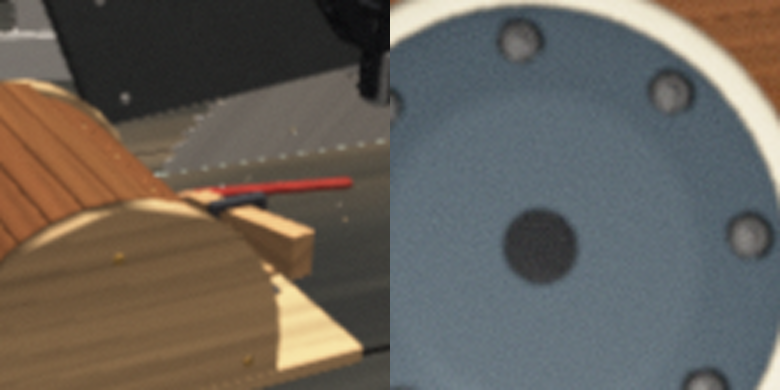

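The wedge has not moved visibly; its thick end is at (295,250) in the left half and the arm is clear. It took the 22 N push. Handing in.

```bash
python3 -c "
from rig import workorder
print(workorder.close_job())"
```

```text
the job is handed in; nothing more can be done
None
```

The cover is rolled fully home with the wedge jammed flat through the staple; it took a final 22 N push, the offcut block was not touched, and the job is handed in, though no verdict came back.

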